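# Clamp a gauge head onto a sloping vacuum port

## Robot

A 6-joint arm with a two-finger parallel gripper is mounted at the origin on a cart in front of the work surface, level with it; the furniture and walls round the work are solid. World frame = base frame: x ahead of the robot, y to its left, z up, the work surface at z = 0. Lengths are in m, angles in rad, forces in N, time in s.
With the tool pointing down it reaches from about 0.35 to 0.975 m from the base axis. Payload 7.1 kg.
Tool frame: the origin (TCP) lies midway between the tips of the shut fingers; the grasp point (between the pads) lies 19 mm behind it; z points along the fingers, y is the line along which they close (so a half turn about z gives the same grasp; the last joint's range is limited). The gripper opens to 88 mm and grips with 3 to 60 N. Pads are 20 mm wide; open, the fingers measure 115 mm over their backs; the gripper's body (75 mm by 178 mm) begins 61 mm behind the grasp point.
Start: joints at [-1.333, 0.423, 1.63, -0, 1.089, -0.019], TCP at [0.159, -0.604, 0.223] pointing down, gripper open.
Joint ranges: [-3, 3], [-0.9, 2.11], [0.09, 2.58], [-1.31, 4.45], [0.11, 2.69], [-2.54, 2.54]. Speed limits (rad/s): [2.39, 2.39, 3.01, 3.14, 3.14, 3.14].

## Interface

Orientations are given as a unit quaternion [w, x, y, z].
In Python, from station import move_pose, movel, movej, command_gripper, wait, inverse_kinematics, read_camera, camera_info, MotionError, job_done, get_time, get_joint_pos, get_qvel, get_effort, get_tcp_pos, get_ee_rot, get_ft_force, get_ft_torque, get_grip_width, get_finger_force gives the robot as it stands. Calls block until the motion is done:
- move_pose(position, orientation): joint-space move of the TCP to a pose.
- movel(position, frame=None, v=0.15, until_force=None): straight line of the TCP; frame=None keeps the orientation; v is the mean speed in m/s. With until_force (N) it stops when the force on the tool has changed by that much, and returns True; else False.
- movej(angles): joint-space move.
- command_gripper(opening): opening from 0.0 (shut) to 1.0 (fully open); the grip force is fixed at half the most; returns when the fingers have stopped.
- wait(seconds).
- inverse_kinematics(position, orientation): joint angles nearest the present ones, or None.
- read_camera(name): name is "side" or "top"; returns the picture (420x560x3 uint8, red, green, blue); there is no depth.
- camera_info(name): a dict with "intrinsics" (3x3 intrinsics, pixels), "T" (4x4, takes a point from camera to world coordinates). Camera axes: x right, y up, looking along -z (the intrinsics and any distortion apply to the point x, -y, -z); pixel columns grow to the right and rows downward; lengths in m; the calibration is good to about 2 mm. A picture is of the moment at which its call begins. camera_info takes no time and is no camera call.
A pose or a line that the arm cannot do raises MotionError and nothing moves.
- job_done(): hands the job in; it is judged then, once.
Readings, each from a call of its own:
- get_time(): time.
- get_joint_pos(): joint angles.
- get_qvel(): joint speeds.
- get_effort(): joint torques, N m.
- get_tcp_pos(): TCP position.
- get_ee_rot(): TCP orientation.
- get_ft_force(): force on the tool from outside, world axes, zero at the start.
- get_ft_torque(): the same for the moment, N m.
- get_grip_width(): opening from 0.0 (shut) to 1.0 (fully open).
- get_finger_force(): force on a finger pad.
Only numpy, scipy, OpenCV 4.12 (cv2) and the standard library are available. Lean on these libraries where they do the work, as an engineer would, in place of code of your own. Each camera call takes 0.05 s, during which the arm holds its last target. There are 200 camera calls.

## Task

Fit the vacuum gauge head onto the chamber's sloping port: set its flange on the port's flange a little up the slope, slide it down under the lip of the fixed clamp half until it is fully home, flat and centred. Then swing the hinged half of the clamp shut round both flanges and turn the hook lever fully home over the clamp's lug so that it is latched. Do not tip the gauge over or knock over the glassware beside it.

Things in the scene. Friction and masses are not known exactly. Their poses are not given: they have to be found in the camera images.
- port: Sloping port of the lying steel vacuum chamber, fixed: open tube with a round flange, 55 mm across. Origin: centre of its flat sealing face, 167 mm above the bench. z points out of the port, 30 degrees from vertical, leaning to the robot's side; x points up the slope of the face (away from the robot), y to the left along the chamber, whose end flanges reach 145 mm above the bench.
- lip (a point): Inner edge of the fixed clamp half's lip, in the middle of its down-slope (-x) side: x = -21, z = 7.5 mm in the port's frame, same axes. The half ring (outer radius 36, top z = 11) has a wall of inner radius 28.5 that centres the flange; the groove under the lip is 7.5 mm high here, 5.5 at the wall. Set a flange down 12 mm or more up-slope of the centre, then slide it along -x to the wall.
- gauge_center (a point): Centre, 38 mm up, of the loose vacuum gauge head (0.18 to 0.29 kg, 76 mm tall), standing upright on its flange; z points up to its top, round about z. Flange 55 mm across, rim 3.5 mm thick, 5.5 at the neck. Neck 26 mm across up to 13 mm; grey housing 34 mm across from 13 to 69 mm (grip here); connector 21 mm across on top. It stays on the port's slope, but may slide down it.
- gauge_face (a point): Centre of the flat underside of the gauge head's flange, 38 mm below its centre; same axes. Home: this point on the port's origin, both z axes parallel (against the fixed half's wall it is about 1 mm down-slope).
- clamp (a joint): Angle of the swinging half of the clamp ring: 0 shut, to 2.0 rad open. It turns in the plane of the flanges about the port's z; opening is counter-clockwise seen from above the port. Open it stands up-slope and left; it shuts clockwise over the up-slope side. Ring top z = 11 mm. Hinge friction: it stays where left, moves with 1 to 4 N at the post.
- clamp_hinge (a point): The clamp half's hinge axis, at x = 0, y = +43, z = 0 mm in the port's frame.
- clamp_post (a point): Black handle post on the swinging clamp half: round, 11 mm across, parallel to the port's z, free from 11 to 50 mm above the plane of the sealing face; this point is on its axis 38 mm above that plane. Clamp shut: x = 55, y = 0 mm in the port's frame; it runs on a circle of radius 70 mm about the hinge.
- latch (a joint): Angle of the latch's hook lever: 0 latched, to 2.0 rad open. It turns about the port's z; opening is clockwise seen from above the port, so it is latched by turning it counter-clockwise, from the outside to up-slope. Its hook passes round the clamp's lug; if the clamp is more than about 0.03 rad open the hook strikes the lug. It stays where left, moves with 1 to 3 N at the post.
- latch_pivot (a point): Pivot axis of the hook lever on the fixed half, at x = -16, y = -47, z = 0 mm in the port's frame. The clamp's lug is an 8 mm upright pin at x = 8, y = -47 mm when the clamp is shut.
- latch_post (a point): Black handle post at the end of the hook lever: round, 11 mm across, parallel to the port's z, free from 17 to 50 mm above the plane of the sealing face; this point is on its axis 38 mm above that plane, 56 mm from the pivot. Latched: x = 39.5, y = -55 mm in the port's frame.
- beaker: Low glass beaker, 71x78x75 mm, a bystander right of the chamber. Origin at the centre of its underside, z up.
- bottle_brown: Brown glass bottle, 66x66x123 mm, a bystander right of the chamber. Origin at the centre of its underside, z up.
- dropper: Small dropper bottle, 29x29x90 mm, a bystander in front of the chamber. Origin at the centre of its underside, z up.

How it is judged:
By the outcome, as a careful person would: the job done as asked, in the order asked, and still so for the second after the job is handed in, with the robot touching nothing.
It also fails if it takes over 67 s, if anything falls off the work surface, if the arm or the gripper's body presses on something with over 40 N, if the wrist force passes 120 N, or if a joint passes its speed limit or range.

## Working session

There is one attempt and no reset: what is moved stays moved. The work goes in short steps, each a Python script; the robot and the scene stay as the last script left them, time stands still between calls to the robot, and variables do not carry over. Pictures are saved under pics/ and viewed, at most 10 in all, crops included, and the job is handed in when it is done.

```bash
ls; mkdir -p pics; python3 - <<'E'
from station import *
import cv2
for n in ("side","top"):
    im=read_camera(n); cv2.imwrite(f"pics/{n}0.png",im[:,:,::-1])
    c=camera_info(n); print(n,c)
print(get_time())
E
```

```text
pics
side {'intrinsics': array([[382.65412226,   0.        , 283.98796809],
       [  0.        , 382.65412226, 213.33116857],
       [  0.        ,   0.        ,   1.        ]]), 'T': array([[ 0.90322822,  0.18953531, -0.38503916,  0.24425713],
       [-0.42892032,  0.36866394, -0.8246904 , -0.69367007],
       [-0.0143579 ,  0.91003476,  0.41428322,  0.48997786],
       [ 0.        ,  0.        ,  0.        ,  1.        ]])}
top {'intrinsics': array([[499.0878463 ,   0.        , 283.69671792],
       [  0.        , 499.0878463 , 203.54084211],
       [  0.        ,   0.        ,   1.        ]]), 'T': array([[-9.86402998e-02,  9.72656127e-01, -2.10262096e-01,
         2.98863186e-01],
       [-9.95123153e-01, -9.64239465e-02,  2.07926385e-02,
         3.59869289e-02],
       [-5.02138694e-05,  2.11287672e-01,  9.77423919e-01,
         1.36660020e+00],
       [ 0.00000000e+00,  0.00000000e+00,  0.00000000e+00,
         1.00000000e+00]])}
0.1
```

View pics/side0.png

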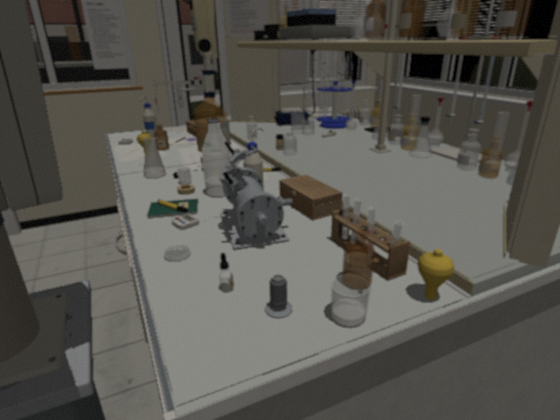

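View pics/top0.png

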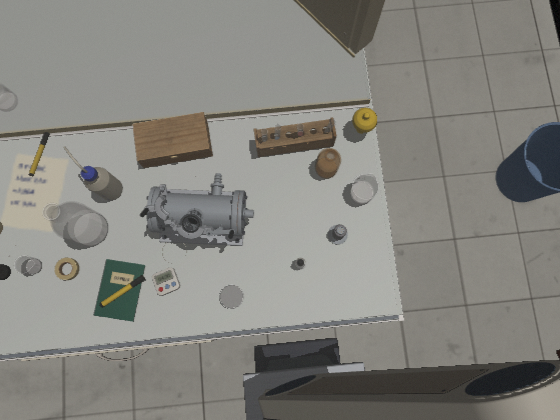

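The side view shows the gauge at (278,295) and the chamber at (255,200). The top view shows the gauge at (340,233), the port at about (191,222) and a black post near (145,212). I'll enlarge both.

```bash
python3 - <<'E'
import cv2,numpy as np
t=cv2.imread("pics/top0.png");s=cv2.imread("pics/side0.png")
def g(im,g=0.6): return (255*(im/255.)**g).astype(np.uint8)
a=cv2.resize(g(t[170:255,135:265]),None,fx=6,fy=6,interpolation=cv2.INTER_CUBIC)
cv2.imwrite("pics/tc.png",a)
b=cv2.resize(g(s[135:255,200:300]),None,fx=5,fy=5,interpolation=cv2.INTER_CUBIC)
c=cv2.resize(g(s[265:325,255:305]),None,fx=5,fy=5,interpolation=cv2.INTER_CUBIC)
d=cv2.resize(g(t[215:250,320:360]),None,fx=6,fy=6,interpolation=cv2.INTER_CUBIC)
o=np.zeros((600,760,3),np.uint8);o[:600,:500]=b;o[:300,510:760]=c;o[310:520,510:750]=d
cv2.imwrite("pics/sc.png",o)
E
```

```text
(no output)
```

View pics/tc.png

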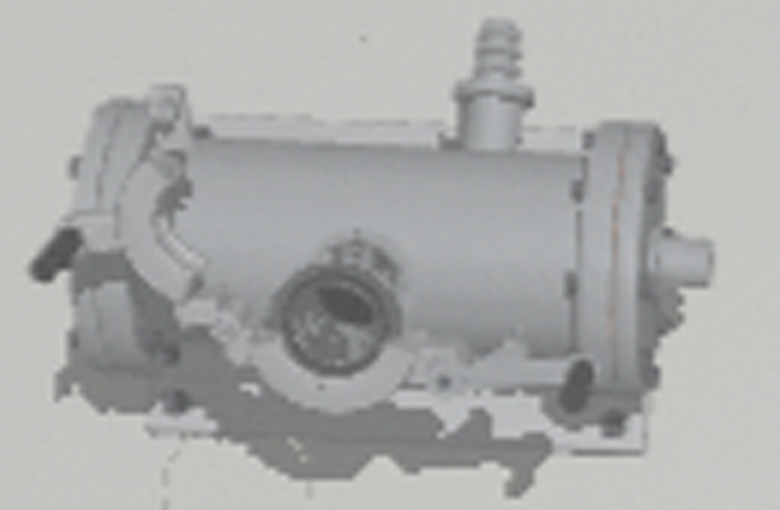

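View pics/sc.png

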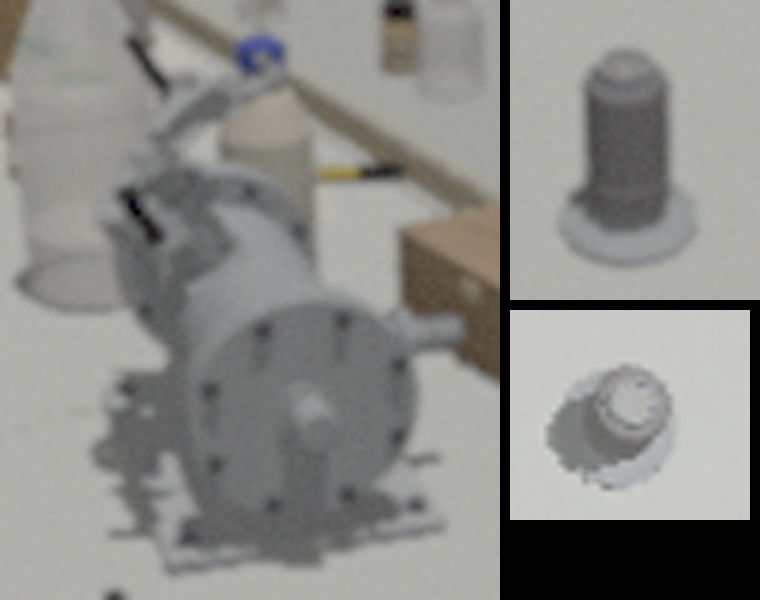

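Top view: the port rim centre is about (191,223). The clamp post runs from (148,209.7) to its top at (141.3,215.3). The latch post runs from (232.3,231) to its top at (230.3,237). In the side view the post tops are at (226,142.6) and (225,173.4). I'll solve with those points.

```bash
cat > h.py <<'E'
import numpy as np, cv2
from station import *
from scipy.optimize import least_squares
from scipy.spatial.transform import Rotation as R
CI={n:camera_info(n) for n in("side","top")}
def proj(n,P):
    T=CI[n]["T"];p=T[:3,:3].T@(np.asarray(P)-T[:3,3]);q=CI[n]["intrinsics"]@(p*[1,-1,-1]);return q[:2]/q[2]
def ray(n,uv,z):
    T=CI[n]["T"];d=T[:3,:3]@((np.linalg.inv(CI[n]["intrinsics"])@[*uv,1])*[1,-1,-1]);return T[:3,3]+d*(z-T[2,3])/d[2]
def portR(yaw): return (R.from_euler('z',yaw)*R.from_euler('y',-np.pi/6)).as_matrix()
def cpost(a,z):
    return np.array([0,43,z])+R.from_euler('z',a).apply([55,-43,0])
def lpost(a,z):
    return np.array([-16,-47,z])+R.from_euler('z',-a).apply([55.5,-8,0])
E
python3 - <<'E'
from h import *
a=lambda x,y:(135+x/6,170+y/6)
for p,q,z in(((200,140),(580,155),.13),((150,430),(645,450),.01)):
    d=ray('top',a(*q),z)-ray('top',a(*p),z);print('yaw',np.arctan2(-d[1],-d[0])-np.pi/2)
obs=[('top',a(40,270),'c',50),('top',a(76,240),'c',12),('side',(226.2,143),'c',50),('side',(233.4,153.2),'c',12),
('top',a(574,402),'l',50),('top',a(583,370),'l',18),('side',(225.2,173.8),'l',50),('side',(231.8,182.8),'l',18)]
def f(v,full=False):
    x,y,yaw,ac,al=v;M=portR(yaw);o=np.array([x,y,.167]);r=[]
    for n,uv,k,z in obs:
        P=o+M@((cpost if k=='c' else lpost)(ac if k=='c' else al,z)/1000)
        r+=list(proj(n,P)-uv)
    if full: return np.round(np.array(r).reshape(-1,2),1),proj('top',o),proj('top',o+M@[0,.0275,0]),proj('top',o+M@[0,-.0275,0]),proj('top',o+M@[.0275,0,0]),proj('top',o+M@[-.036,0,.011])
    return r+list((proj('top',o)-a(338,318))*[1,.5])
p0=ray('top',a(338,318),.167)
s=least_squares(f,[p0[0],p0[1],-.13,1.7,1.5]);print(p0,s.x,s.cost);
for q in f(s.x,True):print((q-[135,170])*6 if q.ndim==1 else q)
go=[('top',(340.3,230.5),.076),('side',(278,277.4),.076),('side',(278.6,310.2),.002)]
g=least_squares(lambda v:np.concatenate([proj(n,[*v,z])-uv for n,uv,z in go]),[.4,-.3]);print('gauge',g.x,g.fun)
for nm,n,uv,z in(('beaker','top',(363,190),.07),('brown','top',(328,158),.12),('dropper','top',(300,263),.09),('dropS','side',(228,287),0)):print(nm,ray(n,uv,z))
E
```

```text
yaw -0.13927486683088142
yaw -0.1393644326519956
[0.53082736 0.23939293 0.167     ] [ 0.53077609  0.23882221 -0.15915092  1.76091937  1.30608893] 1.6700218742073396
[[ 0.4 -0.2]
 [-0.8 -0.4]
 [-0.4 -0.4]
 [-0.1  0.2]
 [ 0.1 -0.4]
 [ 0.3  0. ]
 [-0.8 -0.8]
 [ 0.2  0.6]]
[339.41032295 317.98719199]
[272.05027386 313.96650921]
[406.8093242  322.01019979]
[339.11801476 254.03384643]
[334.21947146 410.34237477]
gauge [ 0.49086476 -0.13278825] [ 0.39544853 -0.32427189 -0.25133961  0.60682208 -0.06436157 -0.88194859]
beaker [ 0.59372791 -0.20624042  0.07      ]
brown [ 0.6765049  -0.11744175  0.12      ]
dropper [ 0.41493895 -0.01725194  0.09      ]
dropS [ 4.24766760e-01 -1.25924509e-02  5.55111512e-17]
```

```bash
cat >> h.py <<'E'
YAW=-.142; M=portR(YAW); O=np.array([.5307,.2390,.167])
AC,AL=1.76,1.31
def W(p): return O+M@(np.asarray(p,float)/1000)
def quat(yl,zl=(0,0,-1),F=M):   # tool y and z given in frame F
    y=np.array(yl,float);y/=np.linalg.norm(y);z=np.array(zl,float)
    return R.from_matrix(F@np.c_[np.cross(y,z),y,z]).as_quat(scalar_first=True)
def ctan(a): return R.from_euler('z',a).apply([43,55,0])
def ltan(a): return R.from_euler('z',-a).apply([8,55.5,0])
E
python3 - <<'E'
from h import *
v=R.from_euler('z',YAW).as_matrix()
t={}
for s in(1,-1):
    t[f'pick{s}']=([.491,-.133,.024],quat([s,0,0],F=v)); t[f'place{s}']=(W([17,0,60]),quat([s,0,0])); 
    for a in(0,.9,AC): t[f'c{s}{a}']=(W(cpost(a,22)),quat(s*ctan(a)))
    for a in(0,.7,AL): t[f'l{s}{a}']=(W(lpost(a,24)),quat(s*ltan(a)))
for k,(p,q) in t.items():
    j=inverse_kinematics(p,q);print(k,np.round(p,3),None if j is None else np.round(j,2))
E
```

```text
pick1 [ 0.491 -0.133  0.024] [-0.29  0.58  1.98 -0.    0.58 -0.15]
place1 [0.516 0.241 0.227] [ 0.6   0.22  2.04 -0.66  0.59  1.24]
c10 [0.567 0.234 0.214] [ 0.53  0.29  1.97 -0.64  0.55  0.26]
c10.9 [0.586 0.291 0.22 ] [ 0.6   0.35  1.87 -0.62  0.62 -0.6 ]
c11.76 [0.562 0.341 0.202] [ 0.7   0.39  1.85 -0.67  0.65 -1.33]
l10 [0.545 0.181 0.208] [ 0.45  0.24  2.07 -0.66  0.48 -0.3 ]
l10.7 [0.524 0.15  0.198] [ 0.4   0.21  2.14 -0.69  0.42  0.4 ]
l11.31 [0.496 0.14  0.183] [ 0.41  0.2   2.21 -0.79  0.38  1.12]
pick-1 [ 0.491 -0.133  0.024] None
place-1 [0.516 0.241 0.227] [ 0.6   0.22  2.04 -0.66  0.59 -1.9 ]
c-10 [0.567 0.234 0.214] None
c-10.9 [0.586 0.291 0.22 ] [ 0.6   0.35  1.87 -0.62  0.62  2.54]
c-11.76 [0.562 0.341 0.202] [ 0.7   0.39  1.85 -0.67  0.65  1.81]
l-10 [0.545 0.181 0.208] None
l-10.7 [0.524 0.15  0.198] None
l-11.31 [0.496 0.14  0.183] [ 0.41  0.2   2.21 -0.79  0.38 -2.02]
```

```bash
python3 - <<'E'
from h import *
v=R.from_euler('z',YAW).as_matrix();q=quat([1,0,0],F=v)
move_pose([.491,-.133,.18],q); movel([.491,-.133,.024],v=.12)
command_gripper(0.0); print(get_grip_width()*88,get_finger_force(),get_time())
movel([.491,-.133,.27],v=.2)
move_pose(W([17,0,24+60]),quat([1,0,0]))
print(get_time(),W([17,0,84]),get_tcp_pos())
ims=[]
for n,b in(("side",(190,130,310,230)),("top",(135,165,265,260))):
    x0,y0,x1,y1=b;im=read_camera(n)[y0:y1,x0:x1,::-1];ims.append(cv2.resize((255*(im/255.)**.6).astype(np.uint8),(390,300),interpolation=cv2.INTER_CUBIC))
cv2.imwrite("pics/held.png",np.hstack(ims))
E
```

```text
33.745301141229135 29.997721016407013 4.5
7.2917 [0.50369698 0.24286041 0.24824613] [0.50386773 0.2422683  0.24799354]
```

View pics/held.png

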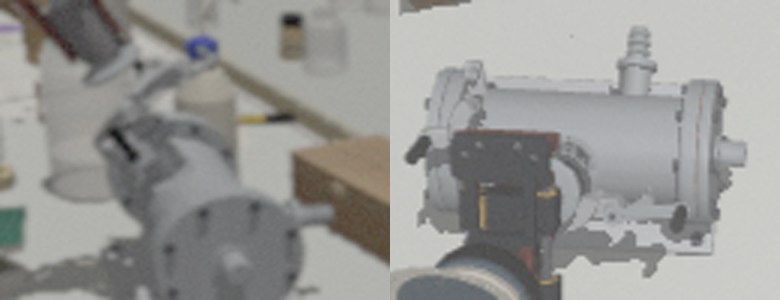

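The gauge is held square: the side view shows its flange at (105,65) in the crop, parallel to the port. Next I'll lower it to contact and slide it down.

```bash
cat >> h.py <<'E'
def L(): return np.round(M.T@(get_tcp_pos()-O)*1000,1)
def F(): return np.round(M.T@get_ft_force(),1)
E
python3 - <<'E'
from h import *
movel(W([17,0,34]),v=.06);print(L(),F())
print(movel(W([17,0,20]),v=.02,until_force=4),L(),F())
z=L()[2]
print(movel(W([-6,0,z]),v=.02,until_force=12),L(),F(),get_time())
E
```

```text
[17.1  0.1 34.1] [-0.8 -0.9 -2.3]
True [17.1  0.1 24.4] [ 1.2 -0.6  2. ]
True [-1.6  1.  24.5] [ 3.3 -0.2  0. ] 9.7917
```

```bash
python3 - <<'E'
from h import *
print(movel(W([-5,0,24.3]),v=.02,until_force=8),L(),F())
command_gripper(0.7);print(L(),F())
movel(W([-1,0,110]),v=.2)
move_pose(W(cpost(AC,75)),quat(ctan(AC)))
command_gripper(0.35)
print(get_time())
ims=[]
for n,b in(("side",(190,110,310,230)),("top",(135,165,265,260))):
    x0,y0,x1,y1=b;im=read_camera(n)[y0:y1,x0:x1,::-1];ims.append(cv2.resize((255*(im/255.)**.6).astype(np.uint8),(390,390),interpolation=cv2.INTER_CUBIC))
cv2.imwrite("pics/home.png",np.hstack(ims))
E
```

```text
True [-1.6  1.1 24.6] [ 2.1 -1.1 -0.7]
[-1.4  1.3 24.6] [ 0.3 -0.3  0.1]
14.1
```

View pics/home.png

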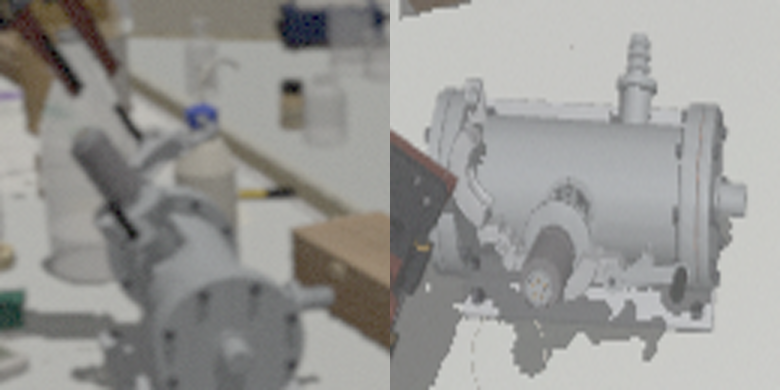

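The gauge sits upright on the port in both views, and the fingers straddle the clamp post's axis. Next I'll swing the clamp shut.

```bash
python3 - <<'E'
from h import *
print(movel(W(cpost(AC,24)),v=.08,until_force=6),L(),F())
command_gripper(0.2)
for a in list(np.arange(AC-.17,.1,-.17))+[.0,-.12]:
    hit=movel(W(cpost(a,24)),frame=quat(ctan(a)),v=.1 if a>.1 else .03,until_force=15)
    f=F();print(round(a,2),hit,L(),f)
    if hit: break
print(get_time())
E
```

```text
False [ 32.  105.1  23.9] [-0.1  1.   0.7]
1.59 False [42.1 98.7 24. ] [-0.  -0.2 -0.1]
1.42 False [50.7 91.  24. ] [ 0.4  0.6 -0. ]
1.25 False [58.1 81.8 24. ] [-0.3 -0.3 -0.5]
1.08 False [63.8 71.4 24. ] [-0.3 -0.2 -0.4]
0.91 False [67.7 60.3 24. ] [ 0.7 -0.3 -0.3]
0.74 False [69.7 48.6 24. ] [-0.5 -0.8  0.2]
0.57 False [69.6 36.8 24. ] [0.8 0.1 0.8]
0.4 False [67.5 25.1 24. ] [-0.1 -0.5  0.3]
0.23 False [63.5 14.  24. ] [ 0.4 -0.2 -0.4]
0.0 False [55.2  0.3 24. ] [ 0.2 -0.7  0.6]
-0.12 True [53.8 -1.1 24.3] [0.6 1.  0.6]
19.225
```

```bash
python3 - <<'E'
from h import *
ims=[]
for n,b in(("side",(190,110,310,230)),("top",(135,165,265,260))):
    x0,y0,x1,y1=b;im=read_camera(n)[y0:y1,x0:x1,::-1];ims.append(cv2.resize((255*(im/255.)**.6).astype(np.uint8),(390,390),interpolation=cv2.INTER_CUBIC))
cv2.imwrite("pics/shut.png",np.hstack(ims)); print(get_grip_width()*88,get_finger_force())
E
```

```text
17.514882823832828 1.480090208351612
```

View pics/shut.png

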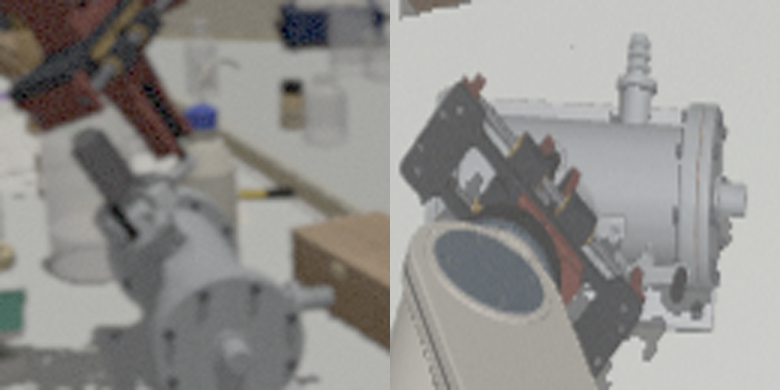

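The clamp has swung over, and the gauge is still upright. I'll push again, firmly, to confirm the stop.

```bash
python3 - <<'E'
from h import *
print(L(),movel(W(cpost(-.2,24)),frame=quat(ctan(-.1)),v=.03,until_force=22),L(),F(),get_finger_force())
p=L()
# post angle implied: TCP is 3 mm ahead of post along closing tangent
t=ctan(0)/np.linalg.norm(ctan(0)); pp=p+t*3.1; print('a',np.arctan2(pp[1]-43,pp[0])-np.arctan2(-43,55))
command_gripper(0.4); movel(W([*cpost(-.05,0)[:2],100]),v=.2)
move_pose(W(lpost(AL,75)),quat(ltan(AL))); print(get_time())
ims=[]
for n,b in(("side",(190,110,310,230)),("top",(135,165,265,260))):
    x0,y0,x1,y1=b;im=read_camera(n)[y0:y1,x0:x1,::-1];ims.append(cv2.resize((255*(im/255.)**.6).astype(np.uint8),(390,390),interpolation=cv2.INTER_CUBIC))
cv2.imwrite("pics/shut2.png",np.hstack(ims))
E
```

```text
[53.7 -1.1 24.3] True [53.7 -0.9 24.6] [1.5 2.6 1.4] 1.417805626988411
a 0.0229290388260337
21.3333
```

View pics/shut2.png

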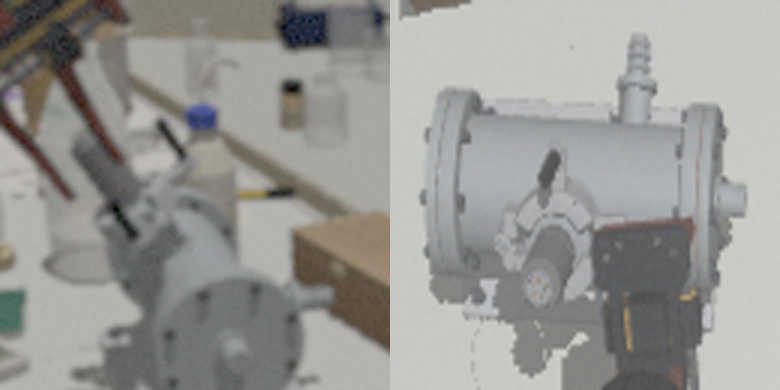

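The clamp is shut against a hard stop, with its post at (550,168) in the top crop, and the gauge is still home. Now the latch.

```bash
python3 - <<'E'
from h import *
print(movel(W(lpost(AL,25)),v=.08,until_force=6),L(),F())
command_gripper(0.2)
for a in list(np.arange(AL-.17,.1,-.17))+[.0,-.2]:
    hit=movel(W(lpost(a,25)),frame=quat(ltan(a)),v=.1 if a>.2 else .03,until_force=18)
    print(round(a,2),hit,L(),F())
    if hit: break
hit=movel(W(lpost(a-.15,25)),frame=quat(ltan(a)),v=.03,until_force=18);p=L();print(hit,p,F())
t=ltan(a)/np.linalg.norm(ltan(a)); pp=p-t*3.1; print('a',-(np.arctan2(pp[1]+47,pp[0]+16)-np.arctan2(-8,55.5)),get_time())
E
```

```text
False [  -9.4 -102.6   25. ] [-0.8 -0.   0.1]
1.14 False [  -0.  -100.8   25. ] [-0.5  0.3 -0.1]
0.97 False [  8.6 -97.3  25. ] [-0.7  0.3  0.5]
0.8 False [ 16.8 -92.4  25. ] [ 0.7  0.4 -0.5]
0.63 False [ 23.9 -86.2  25. ] [-0.1 -1.1 -0.6]
0.46 False [ 30.  -78.8  25. ] [ 0.5 -0.3  1.8]
0.29 False [ 34.7 -70.6  25. ] [ 0.9  0.  -0. ]
0.12 False [ 38.  -61.7  25. ] [-0.9 -0.4 -0.7]
0.0 False [ 39.4 -55.   25. ] [-0.4  0.1 -0.3]
-0.2 True [ 39.  -48.7  24.8] [ 2.9 -3.9  2. ]
True [ 38.7 -48.8  24.7] [ 3.5 -5.   2.6]
a -0.05419274995569087 26.075
```

```bash
python3 - <<'E'
from h import *
command_gripper(0.4); movel(W([*L()[:2],110]),v=.2)
move_pose([.35,-.25,.35],[0,1,0,0]); print(get_time())
ims=[]
for n,b in(("side",(190,110,310,230)),("top",(135,165,265,260))):
    x0,y0,x1,y1=b;im=read_camera(n);cv2.imwrite(f"pics/{n}f.png",im[:,:,::-1]);im=im[y0:y1,x0:x1,::-1];ims.append(cv2.resize((255*(im/255.)**.6).astype(np.uint8),(390,390) if n=="side" else (534,390),interpolation=cv2.INTER_CUBIC))
cv2.imwrite("pics/final.png",cv2.resize(np.hstack(ims),(800,338)))
for nm,P in(('clamp50',cpost(0,50)),('latch50',lpost(0,50)),('gtop',[-1,0,76])):print(nm,proj('side',W(P)),proj('top',W(P)))
E
```

```text
28.875
clamp50 [239.11386156 146.95654575] [186.76559367 208.07841035]
latch50 [238.28484795 155.91727805] [210.57652979 215.42462656]
gtop [215.47750449 151.22768453] [184.96284825 234.78989104]
```

View pics/final.png

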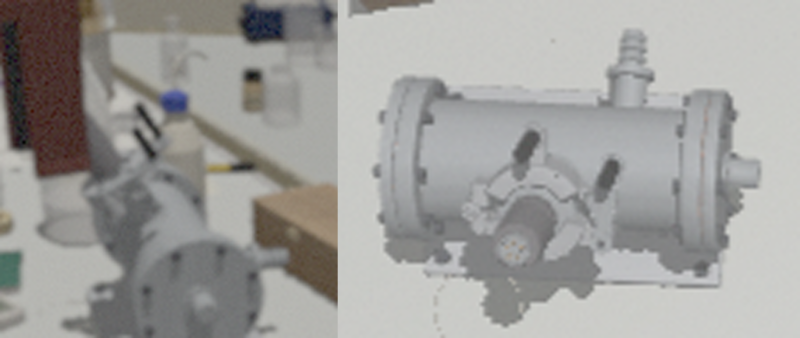

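The posts stand side by side, at (526,148) and (607,178) in this crop. I'll check the angles by fitting the dark blobs' centroids.

```bash
python3 - <<'E'
from h import *
for n,fx in(("top","topf"),("top","top0"),("side","sidef")):
    im=cv2.imread(f"pics/{fx}.png",0)
    m=np.zeros_like(im)
    x0,y0,x1,y1=(135,195,245,245) if n=="top" else (222,135,255,170)
    m[y0:y1,x0:x1]=(im[y0:y1,x0:x1]<75)
    k,_,st,c=cv2.connectedComponentsWithStats(m,connectivity=8)
    print(fx,[(np.round(c[i],1).tolist(),int(st[i,4])) for i in range(1,k) if st[i,4]>8])
for a,b in((0,0),(.05,.05),(AC,AL)):
    for n in("top","side"):print(a,n,np.round(proj(n,W(cpost(a,31))),1),np.round(proj(n,W(lpost(b,34))),1))
E
```

```text
topf [([159.6, 198.0], 10), ([187.7, 206.4], 44), ([210.3, 214.9], 44), ([158.0, 214.2], 10), ([242.8, 218.7], 9), ([183.8, 224.4], 14), ([162.3, 227.1], 33), ([193.2, 230.0], 34), ([228.9, 229.9], 18), ([242.5, 230.9], 11), ([163.9, 236.5], 13), ([236.6, 239.5], 13)]
top0 [([164.1, 202.2], 17), ([155.4, 220.0], 212), ([190.7, 221.8], 282), ([243.1, 219.7], 15), ([242.7, 230.7], 13), ([232.0, 234.5], 51), ([164.3, 236.3], 18), ([236.7, 239.8], 16)]
sidef [([243.3, 143.3], 153), ([242.2, 152.6], 49), ([226.1, 163.1], 130), ([241.7, 161.9], 54)]
0 top [188.4 205.5] [211.7 213.2]
0 side [243.1 152.8] [241.8 161. ]
0.05 top [187.2 204.6] [212.8 213.4]
0.05 side [243.5 152.1] [241.9 161.4]
1.76 top [144.3 213. ] [231.8 233.5]
1.76 side [228.9 148.1] [228.9 178.3]
```

```bash
python3 -c "
from station import *
print(job_done())"
```

```text
the job is handed in; nothing more can be done
None
```

I handed the job in at about 29 s on the robot's clock: the gauge is home on the port, and the clamp and hook lever were each pushed twice to the same firm stop, which matches the final pictures to about 0.05 rad (their accuracy limit).

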